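Lay a small wine bottle in the sloped display cradle

TASK

Take the long-necked wine bottle out of the flat rack and lay it gently in the sloped wooden display cradle, neck uphill, resting in both notches with its base up against the foot plate. Let go of it, then swing the cradle's steel keeper bar across over the neck as far as it goes. Leave the squat bottle in the rack and the two glasses where they are.

Things in the scene. Friction and masses are not known exactly. Their poses are not given: they have to be found in the camera images.
- wine: Long-necked dark green bottle, plain label, lying level in one of the rack's two places. 190 long: body 48 diameter for the first 122, shoulder to 146, neck 24 diameter, cap 29 diameter over the last 12. About 0.3 kg, balances 75 from the base. Origin: centre of its flat base, on its axis; +x along the axis to the mouth (roll about x means nothing).
- wine_mouth (a point): Centre of the bottle's mouth, on its axis, 190 from the base.
- squat: The other bottle in the rack, to be left there: same glass, fatter and shorter, 60 diameter, 145 long with a stub neck. Origin at the centre of its base, +x to its mouth.
- rack: Fixed wooden rack, board 150 (x) by 190 (y) by 12 thick; origin centre of underside. Two places, y = +55 and -55, each two 90-degree V notches 12 wide at x = -45 and 42 (75 free between, for fingers). Bottle bases at about x = -70, mouths to +x; axes 50 (long-necked) and 58 (squat) above the table. Notch wings reach 32 to each side, up to 8 below the long-necked one's axis.
- cradle: Fixed wooden display cradle. Base board 200 (x) by 110 (y), 14 thick; origin: centre of its underside. Its bed slopes up towards +x; at the low (-x) end stands the foot plate (50 wide, 8 thick, its top 2 above the bed's origin). The wood does not let the bottle slide down by itself.
- bed: Sloped bed, rigid with the cradle, rising 0.30 rad along +x. Origin: where the bottle's base centre comes when seated, on the foot plate's face (x = 0), 75 above the table. +x uphill along the seated bottle's axis, +z square to the slope, up. Two 90-degree V notches 12 wide at x = 25 and 112 (75 free between); wings reach 32 to each side, up to 8 below the axis. Spine 30 wide, top 40 below axis.
- mouth_spot (a point): Where the bottle's mouth comes when seated: 190 up the bed's axis from the bed's origin.
- pivot (a point): Keeper hinge axis at the arm's top face: bed frame x = 152, y = +42, z = +28. The axis is parallel to the bed's z; a 12 diameter post stands below it.
- knob (a point): Point in the grip knob at the end of the keeper arm, 22 above the arm's top face, 68 from the hinge axis. The knob is upright (along the bed's z), round, wooden, 18 diameter, 34 tall from that face.
- keeper (a joint): Angle (rad) of the keeper, a steel arm 14 wide, 6 thick, underside 22 above the seated bottle's axis. 0: it points uphill (bed +x) from its hinge, beside the bottle; growing values swing it over the neck (towards bed -y, clockwise from above) to its stop at 1.57, square across the neck. Starts between -0.6 and 0.25; friction about 0.05 N m, stays where left.
- glass_a: Glass tumbler, 64 diameter, 85 tall, standing between rack and cradle, nearer the robot. Origin: centre of its underside.
- glass_b: The like tumbler farther from the robot.

How it is judged:
By the outcome, as a careful person would: the job done as asked, in the order asked, and still so for the second after the job is handed in, with the robot touching nothing.
It also fails if it takes over 54 s, if anything falls off the work surface, if the arm or the gripper's body presses on something with over 40 N, if the wrist force passes 120 N, or if a joint passes its speed limit or range.

ROBOT

A 6-joint arm with a two-finger parallel gripper is mounted at the origin on the work surface. World frame = base frame: x ahead of the robot, y to its left, z up, the work surface at z = 0. Lengths are in mm, angles in rad, forces in N, time in s.
With the tool pointing down it reaches from about 350 to 875 mm from the base axis. Payload 4.2 kg.
Tool frame: the origin (TCP) lies between the finger pads; the fingertips stand 17 mm ahead of it and the grasp point (between the pads) lies 2 mm behind it; z points along the fingers, y is the line along which they close (so a half turn about z gives the same grasp; the last joint's range is limited). The gripper opens to 85 mm and grips with 20 to 120 N. Pads are 22 mm wide; open, the fingers measure 114 mm over their backs; the gripper's body (76 mm by 85 mm) begins 54 mm behind the grasp point. The pads swing forward as they close: fully open they stand 13 mm farther back than shut.
Start: joints at [0.259, 0.385, 0.008, 0, -1.194, -0.259], TCP at [624.979, 0.025, 248.312] pointing down, gripper open.
Joint ranges: [-3.14, 3.14], [-1.21, 2.06], [-1.07, 1.41], [-3.16, 2.05], [-2.99, -0.16], [-3.1, 3.1]. Speed limits (rad/s): [2.79, 2.79, 3.14, 3.14, 3.14, 3.14].

INTERFACE

Orientations are given as a unit quaternion [x, y, z, w].
In Python, from bench import arm gives the robot as it stands.
- The arm moves only by the tool jog_arm, called after "Call:" as name([rows], argument=value, ...), one row to a line, values as JSON. Schema: {"type":"object","properties":{"segments":{"type":"array","items":{"type":"object","properties":{"sx":{"type":"number"},"sy":{"type":"number"},"sz":{"type":"number"},"wx":{"type":"number"},"wy":{"type":"number"},"wz":{"type":"number"}},"additionalProperties":false},"minItems":1,"maxItems":10},"finger_gap":{"type":"number"},"only":{"type":"string"},"quiet":{"type":"boolean"},"lines":{"type":"string"}},"required":["segments"],"additionalProperties":false}. segments is a list of rows, 1 to 10 of them, each an object with the fields sx, sy, sz (the shift in cm), wx, wy, wz (a rotation vector in units of 0.1 rad); a field left out counts as zero; each row is the pose to reach, as a shift and turn from the pose commanded when the call began, along the tool's axes at that moment; what a row does not reach only later rows make up. A row lasts 1/10 s, in which the tool goes at most 50 mm and 0.15 rad, less where a joint would pass 70% of its speed; a pose out of reach is approached as far as the arm can. finger_gap is the finger opening in mm, set as the call begins (left out keeps the last). The fingers move at their own pace and stop on an object; the grip force is fixed at half the most. Time passes only in rows, so rows that do not move let the fingers close. The tool returns the time, the measured TCP pose, the force, the opening and the grip force at its end. only (a regular expression) keeps the lines of the reply that match it, lines (a string "A,B") keeps lines A to B, and quiet returns only ok. Input that does not fit is refused with a message, and nothing moves.
- arm.read_state(): the state, without advancing time (a new reading comes with each control period).
- arm.get_image(name): name is "scene" or "side" or "wrist"; returns the picture (384x512x3 uint8, blue, green, red); there is no depth.
- arm.get_calibration(name): a dict with "K" (3x3 intrinsics, pixels), "rvec" (rotation vector, rad) and "tvec" (3), from world to camera coordinates, as OpenCV has them. Camera axes: x right, y down, z forward; pixel columns grow to the right and rows downward; lengths in mm; the calibration is good to about 2 mm. The wrist camera is an equidistant fisheye: a pixel r from the principal point sees the ray r / f radians off the axis. A picture is of the moment at which its call begins: read the wrist's pose just before it. get_calibration takes no time and is no camera call; for the wrist camera it gives the pose at the moment of the call.
- arm.job_done(): hands the job in; it is judged then, once.
The state is a dict: "clock": time; "joints": joint angles; "joint_vel": joint speeds; "joint_efforts": joint torques, N m; "position": TCP position; "ee_rot": TCP orientation; "contact_force": force on the tool from outside, world axes, zero at the start; "wrist_torque": the same for the moment, N m; "gripper_width": finger opening in mm; "grasp_force": force on a finger pad.
Only numpy, scipy, OpenCV 4.12 (cv2) and the standard library are available. Lean on these libraries where they do the work, as an engineer would, in place of code of your own. Each camera call takes 0.05 s, during which the arm holds its last target. There are 200 camera calls.

## Working session

There is one attempt and no reset: what is moved stays moved. The work goes in short steps, Python scripts to look and compute and a tool call to move; the robot and the scene stay as the last step left them, time stands still between calls to the robot, and variables do not carry over. Pictures are saved under pics/ and viewed, at most 10 in all, crops included, and the job is handed in when it is done.

```bash
ls; mkdir -p pics; python3 - <<'E'
from bench import arm
import cv2
for n in ["scene","side","wrist"]:
    c=arm.get_calibration(n); print(n,c["K"],c["rvec"],c["tvec"])
    cv2.imwrite(f"pics/{n}0.png",arm.get_image(n))
a=cv2.imread("pics/scene0.png");
s=arm.read_state();print(s)
E
```

```text
bench.py
pics
scene [[358.72609486   0.         245.89129949]
 [  0.         358.72609486 188.81336009]
 [  0.           0.           1.        ]] [ 0.87376747  2.41139448 -1.18201573] [ 398.17672356  -50.72746024 1252.67219695]
side [[385.90665751   0.         252.28777054]
 [  0.         385.90665751 191.36363882]
 [  0.           0.           1.        ]] [ 2.31197877 -0.83550109  0.29775785] [-380.1064922   334.63985686  864.47124465]
wrist [[297.31863964   0.         257.61041204]
 [  0.         297.31863964 196.42243695]
 [  0.           0.           1.        ]] [5.64725044e-04 3.11097779e+00 4.23237299e-01] [623.02361261 -34.79553847 379.30729674]
{'clock': 0.15, 'joints': array([ 2.58634359e-01,  3.85374355e-01,  6.95155307e-03, -3.25836895e-04,
       -1.19398529e+00, -2.58587474e-01]), 'joint_vel': array([-0.00068419, -0.0011558 ,  0.00400445, -0.00054867,  0.00023671,
        0.00021137]), 'joint_efforts': array([-6.03353892e-04, -3.92678475e+01,  1.88581592e+01,  4.18858320e+00,
       -3.39302780e-03,  5.70479813e-06]), 'position': array([6.24600034e+02, 3.42546059e-02, 2.47484716e+02]), 'ee_rot': array([-7.07080644e-01,  7.07132442e-01,  5.36073293e-04, -6.20488305e-04]), 'contact_force': array([0.21968827, 0.10155764, 0.01282069]), 'wrist_torque': array([-0.03787764,  0.02835974,  0.01997512]), 'grasp_force': 0.0, 'gripper_width': 85.24810022025076}
```

View pics/scene0.png

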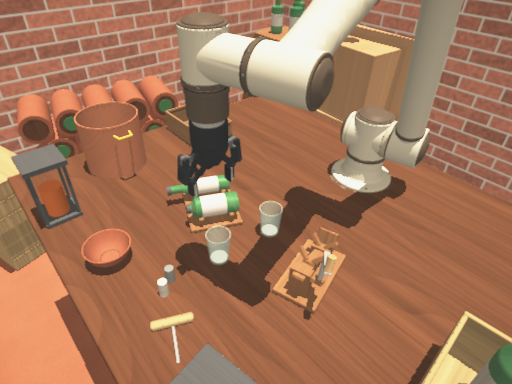

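View pics/side0.png

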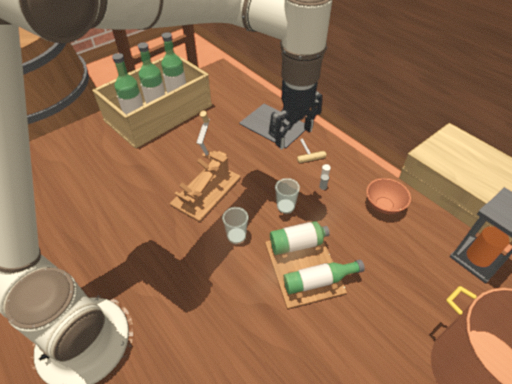

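View pics/wrist0.png

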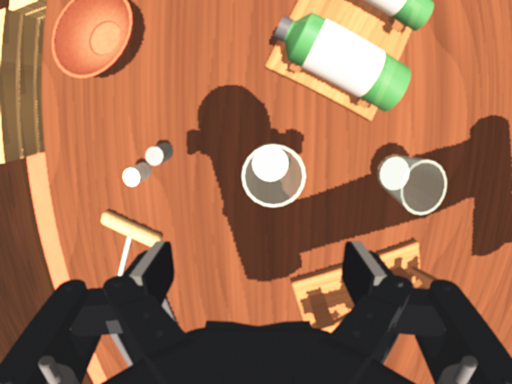

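The scene view shows the rack at about (210,205), with the long-necked bottle behind the squat one. The glasses are at (219,245) and (270,218), and the cradle is at (312,275). The side view shows the wine bottle from (290,283) to (361,267), the cradle at (205,190) and the keeper standing up at about (203,135). I'll enlarge both.

```bash
python3 - <<'E'
import cv2
a=cv2.imread("pics/side0.png")[105:310,165:375]; cv2.imwrite("pics/sidec.png",cv2.resize(a,None,fx=2.9,fy=2.9,interpolation=cv2.INTER_CUBIC))
a=cv2.imread("pics/scene0.png")[165:313,160:355]; cv2.imwrite("pics/scenec.png",cv2.resize(a,None,fx=4,fy=4,interpolation=cv2.INTER_CUBIC))
E
```

```text
(no output)
```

View pics/sidec.png

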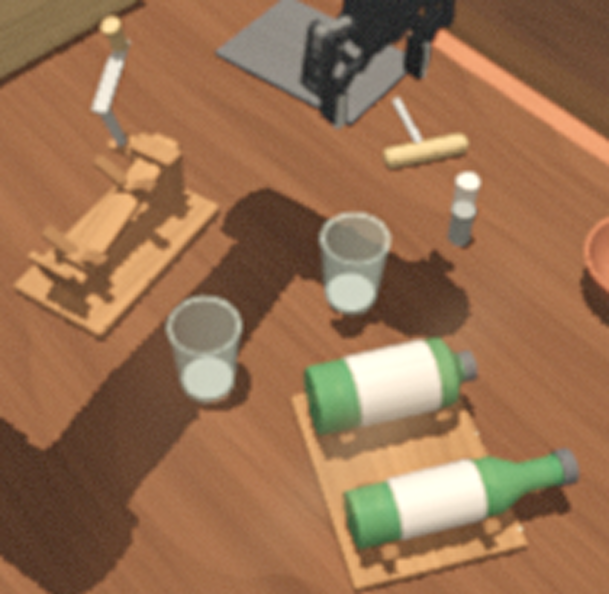

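View pics/scenec.png

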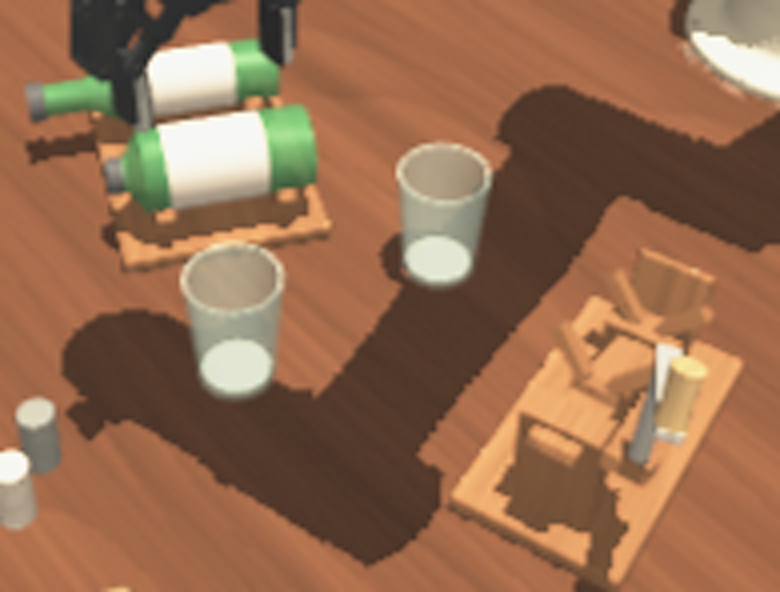

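```bash
cat > h.py <<'E'
import numpy as np, cv2
from bench import arm
from scipy.optimize import least_squares
from scipy.spatial.transform import Rotation as R
C={n:arm.get_calibration(n) for n in ("scene","side")}
def proj(n,P):
    c=C[n]; return cv2.projectPoints(np.float64(P).reshape(-1,1,3),np.float64(c["rvec"]),np.float64(c["tvec"]),np.float64(c["K"]),None)[0][:,0]
def full(n,p):
    p=np.float64(p); return (p-[0,0])/2.9+[165,105] if n=="side" else p/4+[160,165]
def bedT(x,y,yaw,tx):
    Rb=R.from_euler("z",yaw)*R.from_euler("y",-.3); return Rb,np.array([x,y,0])+R.from_euler("z",yaw).apply([tx,0,75])
def wristproj(c,P):
    Q=R.from_rotvec(np.ravel(c["rvec"])).apply(np.atleast_2d(P))+np.ravel(c["tvec"])
    r=np.hypot(Q[:,0],Q[:,1]); th=np.arctan2(r,Q[:,2]); K=np.array(c["K"])
    return np.c_[K[0,2]+K[0,0]*th*Q[:,0]/r,K[1,2]+K[1,1]*th*Q[:,1]/r]
E
python3 - <<'E'
from h import *
def fit(f,obs,p0):
    def res(p):
        P=f(p); return np.concatenate([(proj(n,P[k])[0]-full(n,uv)) for k,n,uv in obs])
    best=min((least_squares(res,[*p0[:2],y,*p0[2:]],loss="soft_l1") for y in np.arange(-3,3.2,.7)),key=lambda s:s.cost)
    print(np.round(best.x,3),"cost",round(best.cost,2))
    r=best.fun.reshape(-1,2)
    for o,e in zip(obs,r): print(o[0],o[1],np.round(e,1))
    return best.x
def cr(p):
    x,y,yaw,tx,q=p; Rz=R.from_euler("z",yaw); P={}
    for k,v in dict(A=(-100,-55),B=(-100,55),Cc=(100,-55),D=(100,55)).items(): P[k]=Rz.apply([*v,14])+[x,y,0]
    Rb,o=bedT(x,y,yaw,tx); piv=np.array([152,42,28])
    d=np.array([np.cos(q),-np.sin(q),0])
    for k,v in dict(piv=piv,kt=piv+68*d+[0,0,34],kb=piv+68*d,f1=[-8,25,2],f2=[-8,-25,2],o=[0,0,0],m=[190,0,0]).items(): P[k]=Rb.apply(v)+o
    return P
S,N="side","scene"
obs=[("A",N,(597,298)),("B",N,(742,362)),("Cc",N,(453,500)),("D",N,(612,578)),("A",S,(100,325)),("B",S,(17,285)),("Cc",S,(217,205)),
("piv",N,(668,350)),("piv",S,(103,105)),("kt",N,(688,366)),("kb",N,(672,430)),("kt",S,(112,24)),("kb",S,(121,50)),("f1",N,(714,278)),("f2",N,(645,252))]
p=fit(cr,obs,[500,-150,-90,0]); P=cr(p)
for k in ("o","m","piv","kt"): print(k,P[k].round(1))
def rk(p):
    x,y,yaw=p; Rz=R.from_euler("z",yaw); 
    return {k:Rz.apply(v)+[x,y,0] for k,v in dict(a=(-75,95,12),b=(-75,-95,12),c=(75,-95,12),d=(75,95,12)).items()}
q=fit(rk,[("a",S,(293,397)),("b",S,(357,580)),("c",S,(525,543)),("d",N,(125,262)),("a",N,(328,225))],[600,200])
def wn(p):
    x,y,yaw,z,pt=p; d=R.from_euler("zy",[yaw,-pt]).apply([1,0,0]) if 0 else np.array([np.cos(yaw),np.sin(yaw),pt])
    return np.array([x,y,z]),d
mid={S:[(396,509),(480,491),(542,472)],N:[(149,84),(235,75),(81,96)]}
end={S:(574,467),N:(31,101)}
def res(p):
    o,d=wn(p); r=[]
    for n in (S,N):
        a,b=proj(n,[o,o+190*d]); t=(b-a)/np.linalg.norm(b-a); nn=np.array([-t[1],t[0]])
        r+=[ (full(n,m)-a)@nn for m in mid[n]]; r+=list(full(n,end[n])-b)
    return np.array(r)
x0=R.from_euler("z",q[2]).apply([-70,-55,0])+[q[0],q[1],0]
print("wine from rack",x0)
s=least_squares(res,[x0[0],x0[1],q[2],50,0]);print(s.x.round(3),s.fun.round(1),proj(S,wn(s.x)[0]),proj(N,wn(s.x)[0]))
E
```

```text
[ 467.943  183.704 -571.481  -90.902  175.573] cost 14.31
A scene [-1.7 -1.1]
B scene [ 0.4 -0.2]
Cc scene [-2.4 -1.2]
D scene [0.6 2. ]
A side [-0.4  2. ]
B side [-1.7 -1.4]
Cc side [ 0.9 -1. ]
piv scene [-0.3  0.9]
piv side [-0.8 -1.2]
kt scene [-0.2  0.3]
kb scene [-0.9 -1.2]
kt side [-1.1 -0.5]
kb side [-0.8 -2.2]
f1 scene [ 0.4 -0.2]
f2 scene [-0.6 -1.3]
o [380.8 157.8  75. ]
m [554.8 209.5 131.1]
piv [500.1 237.1 146.7]
kt [542.1 274.3 198. ]
[ 509.27  -183.965 -176.358] cost 4.0
a side [-1.4 -1. ]
b side [-0.7  2.3]
c side [ 1.  -0.6]
d scene [-1.1 -0.1]
a scene [-0.  -0.2]
wine from rack [ 422.74876552 -204.91959686    0.        ]
[ 4.24813e+02 -2.05037e+02 -1.76378e+02  4.44260e+01  2.40000e-02] [-0.2  0.6 -0.7  1.4 -0.1  0.3 -0.  -0.6  1.7  0.1] [[285.52548804 284.66398762]] [[227.48177225 182.65719269]]
```

```bash
cat >> h.py <<'E'
def st():
    s=arm.read_state(); return np.array(s["position"]),R.from_quat(s["ee_rot"])
def down(yaw,pitch=0):  # tool x = minus the axis dir (yaw, rising pitch), z square to it, downwards
    Rb=R.from_euler("z",yaw)*R.from_euler("y",-pitch)
    return Rb*R.from_matrix(np.c_[[-1,0,0],[0,1,0],[0,0,-1]])
def delta(pos,rot):   # shift and turn in tool axes; pos is the grasp point (2 behind TCP)
    p,r=st(); pos=np.array(pos)+rot.apply([0,0,2])
    return r.inv().apply(pos-p).round(1), (r.inv()*rot).as_rotvec().round(4)
E
python3 - <<'E'
from h import *
c=arm.get_calibration("wrist"); p,r=st()
cp=-R.from_rotvec(np.ravel(c["rvec"])).inv().apply(np.ravel(c["tvec"])); print("cam in tool",r.inv().apply(cp-p))
print(delta([487,-234,230],down(-.44)))
E
```

```text
cam in tool [  67.90950667    0.99549388 -126.22990209]
(array([234. , 137.6,  19.7]), array([ 9.0000e-04, -1.7000e-03,  2.0107e+00]))
```

Careful with the scale: shifts go in cm and turns go in units of 0.1 rad. That gives: 10 mm is 1, 234 mm is 23.4, 1.5 rad is 15.

Call:
jog_arm([
  {"sx": 5, "sy": 3, "sz": 0.5, "wz": 1.5},
  {"sx": 10, "sy": 6, "sz": 1, "wz": 3},
  {"sx": 15, "sy": 9, "sz": 1.5, "wz": 4.5},
  {"sx": 20, "sy": 11.5, "sz": 2, "wz": 6},
  {"sx": 23.4, "sy": 13.8, "sz": 2, "wz": 7.5},
  {"sx": 23.4, "sy": 13.8, "sz": 2, "wz": 9},
  {"sx": 23.4, "sy": 13.8, "sz": 2, "wz": 10.5},
  {"sx": 23.4, "sy": 13.8, "sz": 2, "wz": 12},
  {"sx": 23.4, "sy": 13.8, "sz": 2, "wz": 13.5},
  {"sx": 23.4, "sy": 13.8, "sz": 2, "wz": 15},
], finger_gap=75)

```text
clock: 1.15
position: [486.6, -234.1, 228.0]
ee_rot: [-0.032, 0.999, 0.0, -0.0]
contact_force: [-0.7, -0.6, 0.1]
gripper_width: 75.3
grasp_force: 0.0
```

Call:
jog_arm([
  {"wz": 1.5},
  {"wz": 3},
  {"wz": 4.5},
  {"wz": 5.1},
  {"wz": 5.1},
  {"wz": 5.1},
])

```text
clock: 1.75
position: [486.8, -233.9, 228.1]
ee_rot: [0.217, 0.976, 0.0, -0.0]
contact_force: [-1.1, -0.5, 0.2]
gripper_width: 75.2
grasp_force: 0.0
```

```bash
python3 - <<'E'
from h import *
c=arm.get_calibration("wrist"); im=arm.get_image("wrist"); np.save("w1.npy",np.r_[np.ravel(c["rvec"]),np.ravel(c["tvec"])])
cv2.imwrite("pics/w1.png",im); cv2.imwrite("pics/w1b.png",cv2.resize(im,(800,600),interpolation=cv2.INTER_CUBIC))
E
```

```text
(no output)
```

View pics/w1b.png

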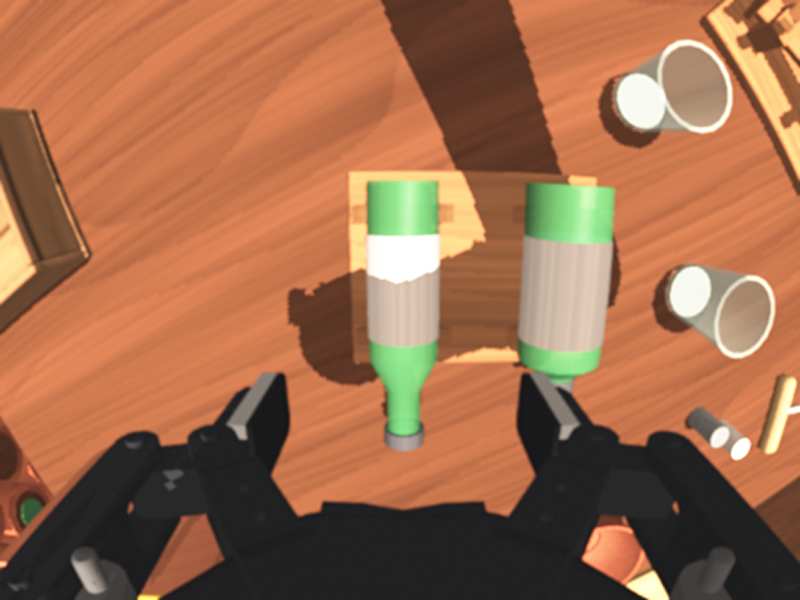

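The wrist view from above the rack shows the long-necked bottle almost upright in the picture. Its base edge is at (403,182), its axis is near x=403.5 and its mouth edge is at (404,449), on the 800x600 scale. The squat bottle is at x≈567.

```bash
python3 - <<'E'
from h import *
S,N="side","scene"
w=np.load("w1.npy"); K=arm.get_calibration("wrist")["K"]; c=dict(rvec=w[:3],tvec=w[3:],K=K)
print("cam",-R.from_rotvec(w[:3]).inv().apply(w[3:]))
mid={S:[(396,509),(480,491),(542,472)],N:[(149,84),(235,75),(81,96)]}; end={S:(574,467),N:(31,101)}
wm=np.array([(403.5,210),(403.5,240),(403,342),(404,437)])/1.5625; wb=182/1.5625; we=449/1.5625
def res(p):
    x,y,yaw,z=p; o=np.array([x,y,z]); d=np.array([np.cos(yaw),np.sin(yaw),0]); r=[]
    for n in (S,N):
        a,b=proj(n,[o,o+190*d]); t=(b-a)/np.linalg.norm(b-a); nn=np.array([-t[1],t[0]])
        r+=[(full(n,m)-a)@nn for m in mid[n]]; r+=[.5*v for v in full(n,end[n])-b]
    q=wristproj(c,[o+s*d for s in np.linspace(0,190,39)])
    r+=[2*(m[0]-np.interp(m[1],q[:,1],q[:,0])) for m in wm]
    r+=[2*(wristproj(c,o+[0,0,24])[0,1]-wb),2*(wristproj(c,o+190*d+[0,0,14.5])[0,1]-we)]
    return np.array(r)
s=least_squares(res,[424,-205,-.44,50]);print(s.x.round(3),s.fun.round(1))
s2=least_squares(lambda p:np.r_[res(p),5*(p[3]-50)],s.x);print(s2.x.round(3),s2.fun.round(1))
x,y,yaw,z=s2.x
print(delta([x+70*np.cos(yaw),y+70*np.sin(yaw),50],down(yaw)))
# squat-bottle/rack check: squat axis at rack +55 above; rack z test skipped
E
```

```text
cam [ 424.38967128 -205.10715871  354.38868035]
[ 425.214 -205.291   -0.436   46.872] [ 0.2  1.1 -0.2  0.9  0.2  0.5 -0.4  0.   0.9 -0.5  0.2  0.2 -0.6  0.6
  0.1 -0.1]
[ 424.649 -205.029   -0.436   49.888] [ 0.8  1.7  0.4  0.9  0.5 -0.3 -1.2 -0.8  0.8 -0.   0.2  0.2 -0.6  0.6
 -1.2  1.8 -0.6]
(array([-1.400e+00, -1.000e-01,  1.802e+02]), array([-0.    , -0.0003, -0.0017]))
```

Call:
jog_arm([
  {"sz": 3.5},
  {"sx": -0.1, "sz": 7},
  {"sx": -0.1, "sz": 10.5},
  {"sx": -0.1, "sz": 13.5},
  {"sx": -0.1, "sz": 16},
  {"sx": -0.1, "sz": 17.2},
  {"sx": -0.1, "sz": 18},
  {"sx": -0.1, "sz": 18},
], finger_gap=75)

```text
clock: 2.6
position: [487.8, -234.4, 48.0]
ee_rot: [0.218, 0.976, -0.0, -0.0]
contact_force: [0.1, 0.6, 0.1]
gripper_width: 74.8
grasp_force: 0.0
```

Call:
jog_arm([
  {},
  {},
  {},
  {},
  {},
  {},
  {},
  {},
], finger_gap=40)

```text
clock: 3.4
position: [488.7, -234.8, 50.0]
ee_rot: [0.217, 0.976, -0.0, 0.001]
contact_force: [-1.1, -0.5, 6.6]
gripper_width: 46.0
grasp_force: 61.2
```

To row units: -160 mm is -16, -150 mm is -15.

Call:
jog_arm([
  {"sz": -0.5},
  {"sz": -1.5},
  {"sz": -3},
  {"sz": -6},
  {"sz": -9.5},
  {"sz": -13},
  {"sz": -15},
  {"sz": -16},
  {"sz": -16},
])

```text
clock: 4.3
position: [488.1, -234.3, 209.4]
ee_rot: [0.218, 0.976, 0.0, 0.001]
contact_force: [0.3, 0.8, -3.6]
gripper_width: 46.5
grasp_force: 62.5
```

```bash
python3 - <<'E'
from h import *
c=arm.get_calibration("wrist"); im=arm.get_image("wrist"); np.save("w2.npy",np.r_[np.ravel(c["rvec"]),np.ravel(c["tvec"])])
sd=arm.get_image("side"); cv2.imwrite("pics/side2.png",sd);cv2.imwrite("pics/w2.png",im)
print(arm.read_state()["wrist_torque"])
a=cv2.resize(im[100:384,130:390],None,fx=2,fy=2); b=cv2.resize(sd[90:374,230:370],None,fx=2,fy=2)
cv2.imwrite("pics/c2.png",np.hstack([a,b])); print(np.hstack([a,b]).shape)
E
```

```text
[-0.02267578  0.04735267  0.00157811]
(568, 800, 3)
```

View pics/c2.png

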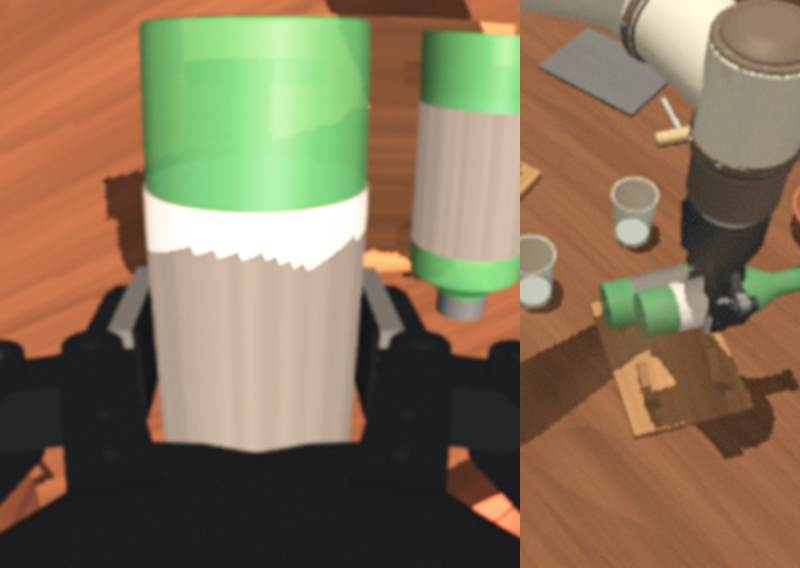

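The bottle is held level between the pads, with its base at the top of the crop at (256,17). The squat bottle still lies in the rack.

```bash
python3 - <<'E'
from h import *
w=np.load("w2.npy"); c=dict(rvec=w[:3],tvec=w[3:],K=arm.get_calibration("wrist")["K"])
p,r=st()
for s in (66,69,72): print(s,wristproj(c,p+r.apply([[s,0,-2],[s,0,-26],[s,24,-2],[s,-24,-2]])).round(1).tolist())
print(delta([486,33,330],down(.289)))
E
```

```text
66 [[258.3, 119.3], [258.5, 120.5], [314.7, 120.3], [201.9, 120.2]]
69 [[258.3, 112.3], [258.5, 111.8], [314.8, 113.3], [201.8, 113.2]]
72 [[258.3, 105.2], [258.5, 103.1], [314.9, 106.3], [201.6, 106.2]]
(array([ 114.8,  241.2, -120.7]), array([ 0.0012, -0.0027, -0.7288]))
```

Call:
jog_arm([
  {"sz": -3},
  {"sx": 1, "sy": 2, "sz": -6.5, "wz": -0.5},
  {"sx": 3, "sy": 6, "sz": -9, "wz": -1.5},
  {"sx": 5, "sy": 10, "sz": -11, "wz": -2.8},
  {"sx": 6.8, "sy": 14, "sz": -12, "wz": -4.2},
  {"sx": 8.5, "sy": 17.5, "sz": -12.1, "wz": -5.6},
  {"sx": 10, "sy": 21, "sz": -12.1, "wz": -6.8},
  {"sx": 11, "sy": 23.2, "sz": -12.1, "wz": -7.29},
  {"sx": 11.5, "sy": 24.1, "sz": -12.1, "wz": -7.29},
  {"sx": 11.5, "sy": 24.1, "sz": -12.1, "wz": -7.29},
])

```text
clock: 5.4
position: [485.7, 33.6, 327.6]
ee_rot: [-0.145, 0.989, -0.0, -0.002]
contact_force: [-0.2, -0.1, -3.9]
gripper_width: 46.0
grasp_force: 63.2
```

```bash
python3 - <<'E'
from h import *
c=arm.get_calibration("wrist"); im=arm.get_image("wrist"); np.save("w3.npy",np.r_[np.ravel(c["rvec"]),np.ravel(c["tvec"])])
cv2.imwrite("pics/w3.png",im); cv2.imwrite("pics/w3b.png",cv2.resize(im,(800,600),interpolation=cv2.INTER_CUBIC))
E
```

```text
(no output)
```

View pics/w3b.png

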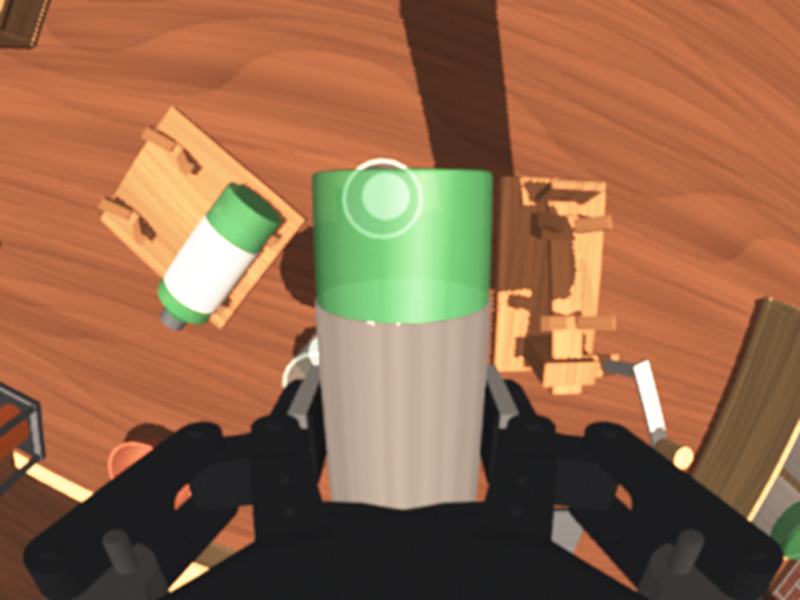

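The wrist view shows the whole cradle to the right of the held bottle. The board corners are at (606,183), (500,178) and (496,370). The low notch spans (533,219) to (611,223) and the high notch (541,323) to (617,322). The hinge is near (641,368) and the knob top at (683,456).

```bash
cat > cf.py <<'E'
from h import *
S,N,W="side","scene","w3"
def cr(p):
    x,y,yaw,tx,q,zb=p; Rz=R.from_euler("z",yaw); P={}
    for k,v in dict(A=(-100,-55),B=(-100,55),Cc=(100,-55),D=(100,55)).items(): P[k]=Rz.apply([*v,14])+[x,y,0]
    Rb,o=bedT(x,y,yaw,tx); o=o+[0,0,zb]; piv=np.array([152,42,28]); d=np.array([np.cos(q),-np.sin(q),0])
    for k,v in dict(piv=piv,kt=piv+68*d+[0,0,34],kb=piv+68*d,f1=[-8,25,2],f2=[-8,-25,2],n1=[25,32,-8],n2=[25,-32,-8],n3=[112,32,-8],n4=[112,-32,-8],o=[0,0,0],m=[190,0,0]).items(): P[k]=Rb.apply(v)+o
    return P
if __name__=="__main__":
    obs=[("A",N,(597,298)),("B",N,(742,362)),("Cc",N,(453,500)),("D",N,(612,578)),("A",S,(100,325)),("B",S,(17,285)),("Cc",S,(217,205)),
("piv",N,(668,350)),("piv",S,(103,105)),("kt",N,(688,366)),("kb",N,(672,430)),("kt",S,(112,24)),("kb",S,(121,50)),("f1",N,(714,278)),("f2",N,(645,252)),
("A",W,(500,178)),("B",W,(606,183)),("Cc",W,(496,370)),("n1",W,(611,223)),("n2",W,(533,219)),("n3",W,(616,322)),("n4",W,(541,323)),("piv",W,(641,368)),("kt",W,(683,456))]
    w=np.load("w3.npy"); c=dict(rvec=w[:3],tvec=w[3:],K=arm.get_calibration("wrist")["K"])
    def res(p):
        P=cr(p); r=[]
        for k,n,uv in obs: r+=list(2*(wristproj(c,P[k])[0]-np.array(uv)/1.5625) if n==W else proj(n,P[k])[0]-full(n,uv))
        return np.array(r)
    s=least_squares(res,[468,183.7,.289,-91,-.356,0],loss="soft_l1"); print(s.x.round(3))
    for o,e in zip(obs,res(s.x).reshape(-1,2)): print(o[0],o[1],e.round(1),end="; ")
    np.save("cr.npy",s.x); P=cr(s.x); print()
    for k in ("o","m","piv","kt"): print(k,P[k].round(1))
    Wonly=least_squares(lambda p:np.r_[res(p)[30:],.3*(p[5])],s.x); print(Wonly.x.round(3),Wonly.fun.round(1))
    print("sigma",np.sqrt(np.diag(np.linalg.inv(s.jac.T@s.jac))).round(3))
E
python3 cf.py
```

```text
[ 4.66446e+02  1.83122e+02  3.00000e-01 -9.10460e+01 -3.47000e-01
 -2.57200e+00]
A scene [-2.  -1.5]; B scene [ 0.3 -0.9]; Cc scene [-1.8 -1.3]; D scene [1.4 1.5]; A side [-0.2  2.4]; B side [-1.9 -0.7]; Cc side [ 0.4 -0.9]; piv scene [0.1 1.1]; piv side [-1.4 -0.1]; kt scene [0.2 0.5]; kb scene [-0.4 -1. ]; kt side [-1.7  0.6]; kb side [-1.4 -1.1]; f1 scene [ 0.1 -0.1]; f2 scene [-1.  -1.1]; A w3 [ 0.6 -0.6]; B w3 [-0.2 -0.1]; Cc w3 [-3.5  5.2]; n1 w3 [-3.7 -1. ]; n2 w3 [9.3 0.8]; n3 w3 [-4.6 -0.4]; n4 w3 [ 3.4 -0. ]; piv w3 [0.9 4.3]; kt w3 [-0.7 -0.4]; 
o [379.5 156.2  72.4]
m [552.9 209.9 128.6]
piv [497.8 236.8 144.1]
kt [539.8 274.  195.5]
[ 4.65333e+02  1.82651e+02  3.10000e-01 -9.01180e+01 -3.32000e-01
 -2.66800e+00] [-0.8 -1.6 -1.4 -2.4 -2.4  4.4 -4.6 -1.9  8.1  0.8 -4.5 -1.3  3.4 -0.
  1.5  3.2 -0.7 -1.2 -0.8]
sigma [0.586 0.631 0.006 0.743 0.019 0.937]
```

```bash
cat >> h.py <<'E'
def bedtarget(x,y,z):   # delta to put the held bottle's base centre at bed (x,y,z)
    p=np.load("cr.npy"); Rb,o=bedT(*p[:4]); o=o+[0,0,p[5]]
    return delta(Rb.apply([x+70.2,y,z])+o,down(p[2],.3))
E
python3 -c "
from h import *
print(bedtarget(0,-110,90))"
```

```text
(array([ 23.9,  39.1, 150.8]), array([-0.0017, -0.3032, -0.0102]))
```

To row units: 150 mm is 15, 151 mm is 15.1, -0.303 rad is -3.03.

Call:
jog_arm([
  {"sx": 0.4, "sy": 0.6, "sz": 2.5, "wy": -0.5},
  {"sx": 0.8, "sy": 1.2, "sz": 5, "wy": -1},
  {"sx": 1.2, "sy": 1.9, "sz": 7.5, "wy": -1.5, "wz": -0.1},
  {"sx": 1.6, "sy": 2.6, "sz": 10, "wy": -2, "wz": -0.1},
  {"sx": 2, "sy": 3.2, "sz": 12.5, "wy": -2.5, "wz": -0.1},
  {"sx": 2.2, "sy": 3.6, "sz": 14, "wy": -2.9, "wz": -0.1},
  {"sx": 2.4, "sy": 3.9, "sz": 15, "wy": -3.03, "wz": -0.1},
  {"sx": 2.4, "sy": 3.9, "sz": 15.1, "wx": -0.02, "wy": -3.03, "wz": -0.1},
  {"sx": 2.4, "sy": 3.9, "sz": 15.1, "wx": -0.02, "wy": -3.03, "wz": -0.1},
])

```text
clock: 6.35
position: [452.4, 62.4, 178.4]
ee_rot: [-0.147, 0.978, 0.022, 0.149]
contact_force: [0.2, -0.3, -2.8]
gripper_width: 45.8
grasp_force: 63.2
```

```bash
python3 - <<'E'
from h import *
c=arm.get_calibration("wrist"); im=arm.get_image("wrist"); np.save("w4.npy",np.r_[np.ravel(c["rvec"]),np.ravel(c["tvec"])])
cv2.imwrite("pics/w4.png",im)
a=cv2.imread("pics/w3.png")[105:305,312:452]; f=cv2.INTER_CUBIC
a=cv2.resize(a,None,fx=2.5,fy=3,interpolation=f); b=cv2.resize(im[60:360,287:512],(450,600),interpolation=f)
cv2.imwrite("pics/c4.png",np.hstack([a,b]))
E
```

```text
(no output)
```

View pics/c4.png

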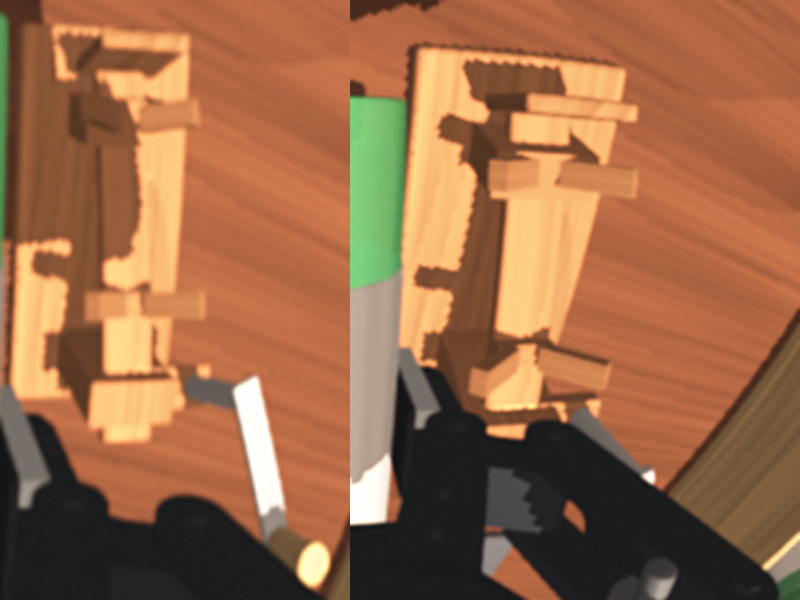

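The left panel (first position) shows the low notch from (72,115) to (199,112) and the high notch from (86,305) to (205,304). The hinge is near (249,394) and the knob top at (314,562). The right panel (closer) shows the lit foot plate top from (527,95) to (637,121), the low notch tips at (490,179) and (637,181), and the high notch tips at (472,382) and (608,375).

```bash
cat > cf2.py <<'E'
import cf
from cf import *
K=arm.get_calibration("wrist")["K"]
cam={n:dict(rvec=np.load(n+".npy")[:3],tvec=np.load(n+".npy")[3:],K=K) for n in ("w3","w4")}
def px(n,uv):
    u,v=uv
    if n=="w3": return np.array([312+u/2.5,105+v/3])
    if n=="w4": return np.array([287+(u-350)/2,60+v/2])
    return full(n,uv)
obs=[("A",N,(597,298)),("B",N,(742,362)),("Cc",N,(453,500)),("D",N,(612,578)),("A",S,(100,325)),("B",S,(17,285)),("Cc",S,(217,205)),
("piv",N,(668,350)),("piv",S,(103,105)),("kt",N,(688,366)),("kb",N,(672,430)),("kt",S,(112,24)),("kb",S,(121,50)),("f1",N,(714,278)),("f2",N,(645,252)),
("A","w3",(20,25)),("B","w3",(189,35)),("n1","w3",(199,112)),("n2","w3",(72,115)),("n3","w3",(205,304)),("n4","w3",(86,305)),("piv","w3",(249,394)),("kt","w3",(314,562)),
("A","w4",(415,45)),("B","w4",(626,70)),("g2","w4",(528,111)),("g1","w4",(637,121)),("f2","w4",(527,95)),("f1","w4",(637,105)),
("n1","w4",(637,181)),("n2","w4",(490,179)),("n3","w4",(608,375)),("n4","w4",(472,382))]
def pts(p):
    P=cr(p[:6]); Rb,o=bedT(*p[:4]); o=o+[0,0,p[5]]
    for k,v in dict(n1=[25,p[6],-8],n2=[25,-p[6],-8],n3=[112,p[6],-8],n4=[112,-p[6],-8],g1=[0,25,2],g2=[0,-25,2]).items(): P[k]=Rb.apply(v)+o
    return P
def res(p,only=None):
    P=pts(p); r=[]
    for k,n,uv in obs:
        if n in cam: r+=list(1.5*(wristproj(cam[n],P[k])[0]-px(n,uv)))
        elif only is None: r+=list(proj(n,P[k])[0]-px(n,uv))
    return np.array(r)
x0=[*np.load("cr.npy")[:6],32]
for only in (None,"w"):
    s=least_squares(res,x0,args=(only,),loss="soft_l1"); print(s.x.round(3))
    P=pts(s.x); print({k:P[k].round(1).tolist() for k in ("o","m","piv","kt")})
    for o,e in zip([o for o in obs if only is None or o[1] in cam],res(s.x,only).reshape(-1,2)): print(o[0],o[1],e.round(1),end="; ")
    print()
    if only is None: np.save("cr.npy",s.x)
E
python3 cf2.py
```

```text
[ 4.65660e+02  1.82721e+02  2.98000e-01 -9.02670e+01 -3.50000e-01
 -3.34000e-01  3.42410e+01]
{'o': [379.4, 156.2, 74.7], 'm': [552.9, 209.5, 130.8], 'piv': [497.9, 236.6, 146.3], 'kt': [539.9, 273.8, 197.7]}
A scene [-1.8 -1.7]; B scene [ 0.4 -1.1]; Cc scene [-1.7 -1.7]; D scene [1.4 1.2]; A side [-0.5  2.6]; B side [-2.1 -0.5]; Cc side [ 0.3 -0.7]; piv scene [0.2 0.3]; piv side [-1.4 -0.6]; kt scene [ 0.3 -0.3]; kb scene [-0.3 -1.8]; kt side [-1.7 -0. ]; kb side [-1.4 -1.7]; f1 scene [ 0.2 -0.7]; f2 scene [-0.8 -1.8]; A w3 [ 0.6 -0.6]; B w3 [ 0.3 -0.1]; n1 w3 [-0.4  0.2]; n2 w3 [ 5.7 -4.2]; n3 w3 [-0.1  0. ]; n4 w3 [0.4 0.7]; piv w3 [-0.5  3.1]; kt w3 [-0.2  0.4]; A w4 [1.  2.9]; B w4 [ 0.9 -0.1]; g2 w4 [-2.6  1.7]; g1 w4 [-0.7  2.1]; f2 w4 [-1.3 -2.4]; f1 w4 [ 0.  -0.9]; n1 w4 [0.2 2. ]; n2 w4 [ 0.1 -2.5]; n3 w4 [ 0.9 -0.5]; n4 w4 [-0.4 -0.3]; 
[ 4.65608e+02  1.82385e+02  2.98000e-01 -9.04930e+01 -3.53000e-01
  3.24000e-01  3.41580e+01]
{'o': [379.1, 155.8, 75.3], 'm': [552.6, 209.1, 131.5], 'piv': [497.7, 236.2, 147.0], 'kt': [539.4, 273.6, 198.3]}
A w3 [ 0.3 -0.8]; B w3 [ 0.1 -0.2]; n1 w3 [-0.5 -0.2]; n2 w3 [ 5.7 -4.6]; n3 w3 [-0.1 -0.1]; n4 w3 [0.4 0.5]; piv w3 [-0.3  3. ]; kt w3 [0.2 0.4]; A w4 [0.5 2.6]; B w4 [ 0.5 -0.4]; g2 w4 [-2.6  1.3]; g1 w4 [-0.4  1.8]; f2 w4 [-1.3 -2.8]; f1 w4 [ 0.3 -1.2]; n1 w4 [0.3 1.9]; n2 w4 [ 0.2 -2.6]; n3 w4 [ 1.  -0.2]; n4 w4 [-0.4 -0. ];
```

```bash
python3 -c "
from h import *
print(bedtarget(6,0,80)); print(bedtarget(6,0,4))"
```

```text
(array([ -4.4, 110.9,   9. ]), array([0.0006, 0.0038, 0.0009]))
(array([ -4.1, 110.8,  85. ]), array([0.0006, 0.0038, 0.0009]))
```

Careful with the scale: shifts go in cm and turns go in units of 0.1 rad. That gives: 111 mm is 11.1, 107 mm is 10.7, 0.004 rad is 0.04.

Call:
jog_arm([
  {"sx": -0.1, "sy": 1.5},
  {"sx": -0.2, "sy": 4, "sz": 0.2, "wy": 0.04},
  {"sx": -0.4, "sy": 7, "sz": 0.5, "wy": 0.04},
  {"sx": -0.4, "sy": 9.5, "sz": 0.8, "wy": 0.04, "wz": 0.01},
  {"sx": -0.4, "sy": 10.7, "sz": 1, "wy": 0.04, "wz": 0.01},
  {"sx": -0.4, "sy": 11.1, "sz": 1.5, "wy": 0.04, "wz": 0.01},
  {"sx": -0.4, "sy": 11.1, "sz": 2.5, "wy": 0.04, "wz": 0.01},
  {"sx": -0.4, "sy": 11.1, "sz": 4, "wy": 0.04, "wz": 0.01},
  {"sx": -0.4, "sy": 11.1, "sz": 5.2, "wy": 0.04, "wz": 0.01},
  {"sx": -0.4, "sy": 11.1, "sz": 6, "wy": 0.04, "wz": 0.01},
])

```text
clock: 7.4
position: [441.0, 175.3, 121.8]
ee_rot: [-0.147, 0.978, 0.022, 0.147]
contact_force: [0.7, -0.2, -4.0]
gripper_width: 45.8
grasp_force: 63.2
```

Call:
jog_arm([
  {"sz": 0.5},
  {"sz": 0.9},
  {"sz": 1.3},
  {"sz": 1.6},
  {"sz": 1.8},
  {"sz": 1.8},
])

```text
clock: 8.0
position: [445.5, 176.8, 105.0]
ee_rot: [-0.147, 0.978, 0.022, 0.147]
contact_force: [-0.2, -0.5, -3.1]
gripper_width: 46.4
grasp_force: 63.2
```

```bash
python3 -c "
from h import *
print(bedtarget(6,0,4),bedtarget(6,0,0))"
```

```text
(array([-1.1, -0.3,  6.5]), array([ 0.0006, -0.001 ,  0.0003])) (array([-1.1, -0.3, 10.5]), array([ 0.0006, -0.001 ,  0.0003]))
```

Call:
jog_arm([
  {"sz": 0.2},
  {"sz": 0.4},
  {"sz": 0.6},
  {"sz": 0.75},
  {"sz": 0.75},
])

```text
clock: 8.5
position: [447.5, 177.6, 98.1]
ee_rot: [-0.147, 0.978, 0.022, 0.147]
contact_force: [-0.7, 0.2, -2.3]
gripper_width: 46.3
grasp_force: 63.3
```

Call:
jog_arm([
  {"sz": 0.07},
  {"sz": 0.14},
  {"sz": 0.14},
])

```text
clock: 8.8
position: [447.8, 177.5, 97.5]
ee_rot: [-0.147, 0.978, 0.022, 0.147]
contact_force: [-1.6, -4.6, 1.4]
gripper_width: 46.2
grasp_force: 63.8
```

Call:
jog_arm([
  {"sz": 0.07},
  {"sz": 0.14},
  {"sz": 0.14},
])

```text
clock: 9.1
position: [448.1, 177.4, 97.3]
ee_rot: [-0.147, 0.978, 0.022, 0.147]
contact_force: [-6.2, -5.3, 9.0]
gripper_width: 46.4
grasp_force: 64.5
```

```bash
python3 -c "
from h import *
print(bedtarget(0,0,0),arm.read_state()['wrist_torque'])"
```

```text
(array([ 5.2, -0.1,  2.3]), array([ 0.    , -0.0025, -0.0005])) [-1.20517328  1.51528576 -0.41401078]
```

Call:
jog_arm([
  {"sy": -0.05, "sz": -0.07, "wy": 0.05},
  {"sy": -0.1, "sz": -0.07, "wy": 0.1},
  {"sx": 0.1, "sy": -0.1, "sz": -0.07, "wy": 0.1},
  {"sx": 0.2, "sy": -0.1, "sz": -0.07, "wy": 0.1},
  {"sx": 0.3, "sy": -0.1, "sz": -0.07, "wy": 0.1},
  {"sx": 0.3, "sy": -0.1, "sz": -0.07, "wy": 0.1},
])

```text
clock: 9.7
position: [446.2, 176.8, 96.9]
ee_rot: [-0.147, 0.979, 0.022, 0.142]
contact_force: [1.1, -1.8, 1.7]
gripper_width: 46.2
grasp_force: 63.6
```

```bash
python3 -c "
from h import *
print(bedtarget(0,0,0),arm.read_state()['wrist_torque'])
p=np.load('cr.npy'); print(bedT(*p[:4])[0].inv().apply(arm.read_state()['contact_force']))"
```

```text
(array([ 3.1, -0. ,  2.6]), array([ 0.0022, -0.0114,  0.0008])) [-0.73036689 -0.23023439 -0.42326954]
[ 1.02363991 -2.04535318  1.48586818]
```

Call:
jog_arm([
  {"sy": -0.05, "sz": 0.06},
  {"sx": 0.1, "sy": -0.05, "sz": 0.08},
  {"sx": 0.2, "sy": -0.05, "sz": 0.08},
  {"sx": 0.2, "sy": -0.05, "sz": 0.08},
])

```text
clock: 10.1
position: [445.6, 176.6, 96.5]
ee_rot: [-0.147, 0.978, 0.023, 0.143]
contact_force: [2.7, -3.2, 6.5]
gripper_width: 46.2
grasp_force: 64.0
```

```bash
cat > f.py <<'E'
from h import *
s=arm.read_state(); p=np.load('cr.npy'); Rb=bedT(*p[:4])[0]
print(bedtarget(0,0,0),"F bed",Rb.inv().apply(s['contact_force']).round(1),"T bed",Rb.inv().apply(s['wrist_torque']).round(2))
E
python3 f.py
```

```text
(array([ 2.4, -0. ,  2.4]), array([ 0.0032, -0.0091,  0.0003])) F bed [ 3.5 -3.9  5.7] T bed [-0.95 -0.45 -0.28]
```

Call:
jog_arm([
  {"sx": 0.07},
  {"sx": 0.14},
  {"sx": 0.14},
])

```text
clock: 10.4
position: [444.5, 176.3, 96.1]
ee_rot: [-0.147, 0.978, 0.023, 0.143]
contact_force: [3.0, -3.6, 5.3]
gripper_width: 46.4
grasp_force: 63.9
```

```bash
python3 f.py
```

```text
(array([ 1.2, -0. ,  2.4]), array([ 0.0032, -0.009 ,  0.0002])) F bed [ 3.3 -4.3  4.5] T bed [-1.04 -0.64 -0.26]
```

To row units: 0.6 mm is 0.06, 1.2 mm is 0.12.

Call:
jog_arm([
  {"sx": 0.06},
  {"sx": 0.12},
  {"sx": 0.12},
])

```text
clock: 10.7
position: [444.4, 176.3, 96.2]
ee_rot: [-0.147, 0.978, 0.023, 0.144]
contact_force: [7.9, -3.9, 2.6]
gripper_width: 46.4
grasp_force: 63.5
```

```bash
python3 f.py
```

```text
(array([ 1.2, -0.1,  2.5]), array([ 0.0031, -0.0078, -0.    ])) F bed [ 6.9 -6.1  0.6] T bed [-1.78 -1.8  -0.18]
```

Call:
jog_arm([
  {"sx": 0.06},
  {"sx": 0.12},
  {"sx": 0.12},
])

```text
clock: 11.0
position: [444.2, 176.4, 96.3]
ee_rot: [-0.147, 0.978, 0.023, 0.144]
contact_force: [13.5, -4.1, 1.1]
gripper_width: 46.5
grasp_force: 63.3
```

```bash
python3 f.py
```

```text
(array([ 1.1, -0.3,  2.6]), array([ 0.0032, -0.0065,  0.0004])) F bed [11.5 -7.9 -2.4] T bed [-2.4  -2.86 -0.02]
```

Call:
jog_arm([
  {"sx": -0.1, "sy": -0.08},
  {"sx": -0.14, "sy": -0.15},
  {"sx": -0.14, "sy": -0.15},
])

```text
clock: 11.3
position: [444.5, 176.2, 96.2]
ee_rot: [-0.148, 0.978, 0.025, 0.144]
contact_force: [4.4, 1.4, 4.3]
gripper_width: 46.4
grasp_force: 63.8
```

```bash
python3 f.py
```

```text
(array([1.2, 0. , 2.5]), array([ 0.0062, -0.0069,  0.0015])) F bed [5.7 0.  2.7] T bed [ 0.03 -1.05 -0.32]
```

Call:
jog_arm([
  {},
  {},
  {},
  {},
  {},
  {},
], finger_gap=72)

```text
clock: 11.9
position: [442.3, 173.1, 94.2]
ee_rot: [-0.147, 0.979, 0.022, 0.141]
contact_force: [-0.4, 0.6, -0.2]
gripper_width: 71.9
grasp_force: 0.0
```

```bash
python3 f.py
```

```text
(array([-2.2,  2.3,  1.4]), array([ 0.001 , -0.0134,  0.001 ])) F bed [-0.2  0.7 -0.1] T bed [-0.08  0.59  0.03]
```

Call:
jog_arm([
  {"sz": -0.5},
  {"sz": -1.5},
  {"sz": -3.5},
  {"sz": -6.5},
  {"sz": -9.5},
  {"sz": -12},
  {"sz": -13.5},
  {"sz": -14},
  {"sz": -14},
])

```text
clock: 12.8
position: [404.6, 161.5, 229.0]
ee_rot: [-0.147, 0.979, 0.022, 0.142]
contact_force: [0.2, -0.4, -0.5]
gripper_width: 71.9
grasp_force: 0.0
```

```bash
python3 - <<'E'
from h import *
c=arm.get_calibration("wrist"); im=arm.get_image("wrist"); np.save("w5.npy",np.r_[np.ravel(c["rvec"]),np.ravel(c["tvec"])])
cv2.imwrite("pics/w5.png",im)
sd=arm.get_image("side"); sc=arm.get_image("scene"); cv2.imwrite("pics/side5.png",sd); cv2.imwrite("pics/scene5.png",sc); f=cv2.INTER_CUBIC
a=cv2.resize(im[40:340,150:375],(450,600),interpolation=f)
b=cv2.resize(sd[90:240,160:265],(350,500),interpolation=f)[:300]; b=cv2.resize(sd[115:231,165:250],(350,478),interpolation=f)[:478]
b=cv2.copyMakeBorder(b,0,122,0,0,cv2.BORDER_CONSTANT)
cv2.imwrite("pics/c5.png",np.hstack([a,b]))
E
```

```text
(no output)
```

View pics/c5.png

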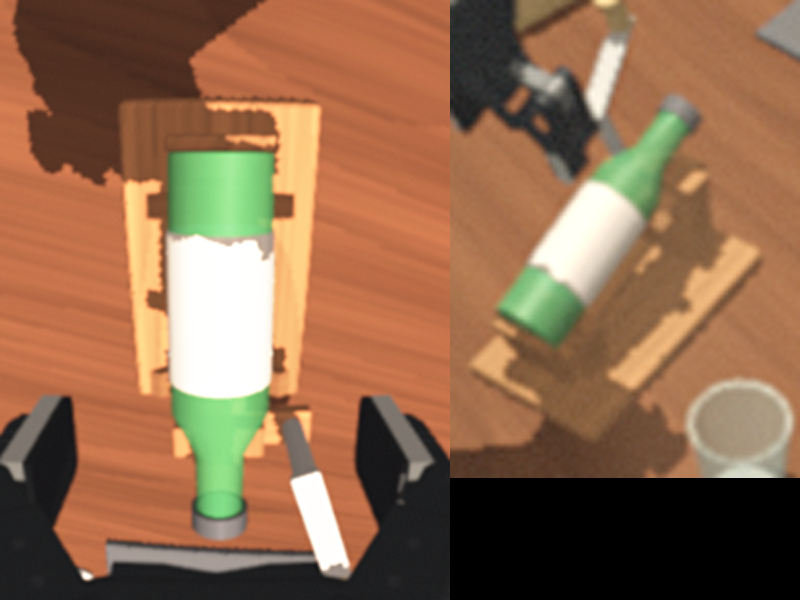

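The bottle lies in the cradle, neck uphill. In the left panel its axis is at x≈220, with the base edge at row 150 right against the foot plate and the mouth edge at (219,537). The keeper is still to the right of the neck.

```bash
python3 - <<'E'
from h import *
w=np.load("w5.npy"); c=dict(rvec=w[:3],tvec=w[3:],K=arm.get_calibration("wrist")["K"])
p=np.load("cr.npy"); Rb,o=bedT(*p[:4])
B=lambda v:(wristproj(c,Rb.apply(v)+o)-[150,40])*2
piv=np.array([152,42,28.]); d=np.array([np.cos(p[4]),-np.sin(p[4]),0])
print(B([[0,0,24],[0,0,0],[-8,0,2],[60,0,0],[190,0,14.5],[190,0,0]]).round(),"piv",B([piv,piv+50*d,piv-7*d]).round(), p[4])
E
```

```text
[[220. 152.]
 [220. 152.]
 [220. 134.]
 [220. 284.]
 [219. 538.]
 [219. 522.]] piv [[309. 489.]
 [335. 564.]
 [304. 477.]] -0.34956850795516
```

```bash
cat >> h.py <<'E'
def keep(q,z=54,rad=68,lead=0):  # jog delta to hold the grasp point at the knob for keeper angle q
    p=np.load("cr.npy"); Rb,o=bedT(*p[:4]); d=np.array([np.cos(q),-np.sin(q),0])
    return delta(Rb.apply(np.array([152,42,28.])+rad*d+[0,0,z-28])+o, down(p[2],.3)*R.from_euler("z",q))
E
python3 - <<'E'
from h import *
def ray(uv,z):
    c=C["side"]; Rm=R.from_rotvec(np.ravel(c["rvec"])); cc=-Rm.inv().apply(np.ravel(c["tvec"]))
    d=Rm.inv().apply(np.linalg.inv(c["K"])@[*uv,1]); return (cc+d*(z-cc[2])/d[2]).round()
print(ray((135,138),0),ray((212,103),0),[ray((212,72),z)for z in (50,80,110)])
print(np.round(arm.read_state()["joints"],2))
print(keep(-.35,115),keep(-.35,56))
E
```

```text
[419. 532.   0.] [731. 521.   0.] [array([808., 621.,  50.]), array([782., 580.,  80.]), array([756., 540., 110.])]
[ 0.85 -0.06 -0.72  0.23 -0.68 -2.28]
(array([-147.1,   68. ,   22.9]), array([ 0.0027, -0.015 , -0.3492])) (array([-148. ,   68. ,   81.9]), array([ 0.0027, -0.015 , -0.3492]))
```

```bash
sed -i 's/from_euler("z",q))$/from_euler("z",q-np.pi))/' h.py
```

Call:
jog_arm([
  {"sx": -1.5, "sy": 0.7, "wz": -1.5},
  {"sx": -3, "sy": 1.4, "wz": -3},
  {"sx": -4.5, "sy": 2.1, "wz": -4.5},
  {"sx": -6, "sy": 2.8, "wz": -6},
  {"sx": -7.5, "sy": 3.5, "wz": -7.5},
  {"sx": -9, "sy": 4.2, "wz": -9},
  {"sx": -10.5, "sy": 4.9, "wz": -10.5},
  {"sx": -12, "sy": 5.6, "wz": -12},
  {"sx": -13.5, "sy": 6.3, "wz": -13.5},
  {"sx": -14.7, "sy": 6.8, "wz": -15},
], finger_gap=42)

```text
clock: 13.95
position: [520.0, 268.3, 268.6]
ee_rot: [0.777, -0.613, 0.081, -0.117]
contact_force: [0.5, -0.2, 0.2]
gripper_width: 42.3
grasp_force: 0.0
```

Call:
jog_arm([
  {"wz": -1.5},
  {"wz": -3},
  {"wz": -4.5},
  {"wz": -6},
  {"wz": -7.5},
  {"wz": -9},
  {"wz": -10.5},
  {"wz": -12},
  {"wz": -13.5},
  {"wz": -15},
])

```text
clock: 14.95
position: [519.3, 267.6, 268.4]
ee_rot: [0.987, 0.081, 0.138, -0.03]
contact_force: [1.0, 0.2, 0.7]
gripper_width: 42.2
grasp_force: 0.0
```

```bash
python3 -c "
from h import *
print(np.round(arm.read_state()['joints'],2),keep(-.35,115),keep(-.35,56))"
```

```text
[ 0.82  0.18 -0.33  0.19 -0.82  0.8 ] (array([ 0.1,  0. , 22.6]), array([-0.0013,  0.0161, -0.4845])) (array([ 1. , -0.1, 81.5]), array([-0.0013,  0.0161, -0.4845]))
```

Call:
jog_arm([
  {"wy": 0.16, "wz": -1.5},
  {"sz": 0.5, "wy": 0.16, "wz": -3},
  {"sz": 1.2, "wy": 0.16, "wz": -4.2},
  {"sz": 2, "wy": 0.16, "wz": -4.85},
  {"sx": 0.1, "sz": 3.2, "wy": 0.16, "wz": -4.85},
  {"sx": 0.1, "sz": 4.6, "wy": 0.16, "wz": -4.85},
  {"sx": 0.1, "sz": 6, "wy": 0.16, "wz": -4.85},
  {"sx": 0.1, "sz": 7.2, "wy": 0.16, "wz": -4.85},
  {"sx": 0.1, "sz": 8, "wy": 0.16, "wz": -4.85},
  {"sx": 0.1, "sz": 8.1, "wy": 0.16, "wz": -4.85},
], finger_gap=42)

```text
clock: 15.95
position: [542.0, 274.4, 191.0]
ee_rot: [0.938, 0.312, 0.149, 0.003]
contact_force: [-0.1, -0.7, -0.2]
gripper_width: 41.9
grasp_force: 0.0
```

Call:
jog_arm([
  {},
  {},
  {},
  {},
], finger_gap=26)

```text
clock: 16.35
position: [542.3, 275.1, 193.6]
ee_rot: [0.938, 0.312, 0.151, 0.002]
contact_force: [-0.4, -0.2, 0.9]
gripper_width: 26.1
grasp_force: 0.0
```

```bash
python3 -c "
from h import *
print(keep(-.35,56))
for q in np.arange(-.2,1.2,.15): print(round(q,2),*keep(q,56))"
```

```text
(array([-1.4,  0. ,  3. ]), array([-0.0019, -0.0048, -0.0059]))
-0.2 [-2.1 10.2  3. ] [-0.0022 -0.0046  0.1441]
-0.05 [-4.3 20.1  2.9] [-0.0026 -0.0045  0.2941]
0.1 [-8.  29.6  2.9] [-0.0029 -0.0043  0.4441]
0.25 [-13.   38.5   2.8] [-0.0032 -0.0041  0.5941]
0.4 [-19.3  46.5   2.8] [-0.0036 -0.0039  0.7441]
0.55 [-26.8  53.4   2.8] [-0.0039 -0.0036  0.8941]
0.7 [-35.2  59.2   2.7] [-0.0042 -0.0034  1.0441]
0.85 [-44.4  63.7   2.6] [-0.0045 -0.0031  1.1941]
1.0 [-54.1  66.7   2.6] [-0.0048 -0.0028  1.3441]
1.15 [-64.2  68.2   2.5] [-0.0051 -0.0025  1.4941]
```

Call:
jog_arm([
  {"sx": -0.2, "sy": 1, "sz": 0.2, "wz": 1.45},
  {"sx": -0.4, "sy": 2, "sz": 0.2, "wz": 2.95},
  {"sx": -0.8, "sy": 3, "sz": 0.2, "wz": 4.45},
  {"sx": -1.3, "sy": 3.85, "sz": 0.2, "wz": 5.95},
  {"sx": -1.9, "sy": 4.65, "sz": 0.2, "wz": 7.45},
  {"sx": -2.7, "sy": 5.35, "sz": 0.2, "wz": 8.95},
  {"sx": -3.5, "sy": 5.9, "sz": 0.2, "wz": 10.45},
  {"sx": -4.4, "sy": 6.35, "sz": 0.2, "wz": 11.95},
  {"sx": -5.4, "sy": 6.65, "sz": 0.2, "wz": 13.45},
  {"sx": -6.4, "sy": 6.8, "sz": 0.2, "wz": 14.95},
])

```text
clock: 17.35
position: [534.4, 183.0, 180.5]
ee_rot: [0.899, -0.411, 0.112, -0.102]
contact_force: [-0.2, 1.6, -0.1]
gripper_width: 25.7
grasp_force: 0.4
```

```bash
python3 f.py; python3 -c "
from h import *
for q in (1.15,1.3,1.4,1.5,1.57,1.62): print(round(q,2),*keep(q,56))"
```

```text
(array([-62.5,  93.2,  56.5]), array([-0.0029,  0.007 ,  1.9845])) F bed [ 0.2  1.5 -0.2] T bed [0.18 0.42 0.01]
1.15 [-0.1  0.5  0.7] [-0.0063  0.0012 -0.0071]
1.3 [-0.8 10.6  0.6] [-0.0062  0.0016  0.1429]
1.4 [-2.1 17.3  0.6] [-0.0061  0.0019  0.2429]
1.5 [-4.  23.8  0.5] [-0.006   0.0022  0.3429]
1.57 [-5.8 28.2  0.5] [-0.006   0.0025  0.4129]
1.62 [-7.2 31.3  0.5] [-0.0059  0.0026  0.4629]
```

To row units: -4 mm is -0.4, -2 mm is -0.2, 0.41 rad is 4.1.

Call:
jog_arm([
  {"sx": -0.1, "sy": 0.9, "wz": 1.2},
  {"sx": -0.2, "sy": 1.6, "wz": 2.3},
  {"sx": -0.4, "sy": 2.3, "wz": 3.3},
  {"sx": -0.6, "sy": 2.8, "wz": 4.1},
  {"sx": -0.6, "sy": 3, "wz": 4.1},
  {"sx": -0.6, "sy": 3, "wz": 4.1},
])

```text
clock: 17.95
position: [508.6, 168.0, 171.1]
ee_rot: [0.799, -0.583, 0.089, -0.122]
contact_force: [0.3, 0.4, 0.2]
gripper_width: 26.0
grasp_force: 0.0
```

```bash
python3 f.py
```

```text
(array([-27.5,  79.5,  56.4]), array([-2.0000e-04,  4.9000e-03,  1.5825e+00])) F bed [0.5 0.3 0. ] T bed [0.   0.59 0.08]
```

Call:
jog_arm([
  {"sy": 0.1},
  {"sy": 0.2},
  {"sy": 0.2},
])

```text
clock: 18.25
position: [507.0, 167.5, 170.3]
ee_rot: [0.798, -0.583, 0.089, -0.122]
contact_force: [1.2, 0.2, 0.5]
gripper_width: 26.2
grasp_force: 0.3
```

```bash
python3 f.py
```

```text
(array([-27.3,  77.7,  56.1]), array([-2.0000e-04,  4.7000e-03,  1.5813e+00])) F bed [ 1.3 -0.2  0.1] T bed [-0.04  0.47  0.01]
```

Call:
jog_arm([
  {"sy": 0.1},
  {"sy": 0.2},
  {"sy": 0.2},
])

```text
clock: 18.55
position: [506.3, 167.6, 170.3]
ee_rot: [0.798, -0.583, 0.09, -0.123]
contact_force: [6.0, 0.9, -1.6]
gripper_width: 26.0
grasp_force: 2.3
```

```bash
python3 f.py
```

```text
(array([-27. ,  77.3,  56.2]), array([-0.0018,  0.0077,  1.5814])) F bed [ 5.2 -0.9 -3.3] T bed [-0.58 -0.7  -0.03]
```

Call:
jog_arm([
  {"sy": 0.1},
  {"sy": 0.2},
  {"sy": 0.2},
])

```text
clock: 18.85
position: [505.9, 167.9, 170.6]
ee_rot: [0.798, -0.583, 0.09, -0.125]
contact_force: [9.2, -0.2, -2.5]
gripper_width: 26.0
grasp_force: 4.1
```

```bash
python3 f.py; python3 -c "
from h import *
print(keep(1.57,56))"
```

```text
(array([-26.5,  77.3,  56.3]), array([-0.0038,  0.0113,  1.5818])) F bed [ 7.6 -2.9 -5. ] T bed [-0.85 -1.72 -0.05]
(array([ 0.1, -4.9,  0.6]), array([-0.0096,  0.0048,  0.0102]))
```

Call:
jog_arm([
  {"sy": -0.3},
  {"sy": -0.7},
  {"sy": -0.8},
  {"sy": -0.8},
], finger_gap=34)

```text
clock: 19.25
position: [510.4, 168.5, 171.1]
ee_rot: [0.798, -0.583, 0.089, -0.121]
contact_force: [0.1, -0.1, -0.1]
gripper_width: 34.0
grasp_force: 0.0
```

```bash
python3 f.py
```

```text
(array([-27.4,  81.3,  56. ]), array([3.0000e-04, 3.7000e-03, 1.5808e+00])) F bed [ 0.  -0.1 -0.1] T bed [0.03 0.62 0.06]
```

Call:
jog_arm([
  {"sz": -1},
  {"sz": -2.5},
  {"sz": -5},
  {"sz": -8},
  {"sz": -11},
  {"sz": -13},
  {"sz": -14},
  {"sz": -14},
])

```text
clock: 20.05
position: [470.7, 156.2, 306.7]
ee_rot: [0.798, -0.583, 0.089, -0.123]
contact_force: [-0.3, -0.5, -0.2]
gripper_width: 34.2
grasp_force: 0.0
```

```bash
python3 - <<'E'
from h import *
c=arm.get_calibration("wrist"); im=arm.get_image("wrist"); cv2.imwrite("pics/w6.png",im); sd=arm.get_image("side"); cv2.imwrite("pics/side6.png",sd); sc=arm.get_image("scene"); cv2.imwrite("pics/scene6.png",sc)
p=np.load("cr.npy"); Rb,o=bedT(*p[:4]); piv=np.array([152,42,28.])
# unseen check: find bright steel pixels, back-project to the arm plane z=28 in bed coordinates
G=np.array([[x,y,28.] for x in range(110,230,4) for y in range(-50,90,4)]); uv=wristproj(c,Rb.apply(G)+o).round().astype(int)
for y in range(70,-46,-8):
    row=""
    for x in range(124,210,4):
        u,v=wristproj(c,Rb.apply([x,y,28.])+o)[0].round().astype(int)
        if 0<=u<512 and 0<=v<384:
            b,g,r=map(int,im[v,u]); row+="W" if abs(b-r)<25 and b>120 else "s" if abs(b-r)<25 and b>55 else "k" if max(b,g,r)<55 else "G" if g>r+20 else "o"
        else: row+="?"
    print(f"{y:4d}",row)
E
```

```text
  70 oooooooooooooooookkkWW
  62 oooooooooooooooookkkWW
  54 ooooooooooooooookkksWW
  46 ooooooWWWooooooookoWWs
  38 ooooooWWWooooooookWWoo
  30 ooooooWWWoooooooosWooo
  22 ooooooWWWooooooooooooo
  14 ooooooWWWooooooooooooo
   6 WWWWGoWWWooooooooooooo
  -2 WWWWWWWWWGWWWWWWoooooo
 -10 WWWWWooWooWWWWWWoooooo
 -18 WWssGWWooWssssssoooooo
 -26 ssGooooooooooooooooooo
 -34 oooooooooooooooooooooo
 -42 oooooooooooooooooooooo
```

```bash
python3 - <<'E'
from h import *
a,b,o=[cv2.imread(f"pics/side{k}.png").astype(int) for k in (5,6,0)]
def g(im,box):
    x0,x1,y0,y1=box; s=im[y0:y1,x0:x1]; m=(s[...,1]>s[...,2]+25)&(s[...,1]>s[...,0]+15); ys,xs=np.nonzero(m); return m.sum(),(xs.mean()+x0).round(1),(ys.mean()+y0).round(1)
print("wine low end",g(a,(170,225,160,215)),g(b,(170,225,160,215)))
print("squat",g(o,(265,335,218,256)),g(b,(265,335,218,256)))
for n,bx in dict(ga=(220,250,205,245),gb=(274,301,177,216)).items():
    x0,x1,y0,y1=bx; print(n,np.abs(o-b)[y0:y1,x0:x1].mean().round(1))
print(arm.read_state()["contact_force"]); print(arm.job_done())
E
```

```text
wine low end (np.int64(255), np.float64(190.5), np.float64(184.0)) (np.int64(247), np.float64(190.4), np.float64(184.3))
squat (np.int64(445), np.float64(290.3), np.float64(237.8)) (np.int64(435), np.float64(290.0), np.float64(237.7))
ga 16.9
gb 17.8
[-0.2600956  -0.32102262 -0.48281019]
the job is handed in; nothing more can be done
None
```

The job is handed in at about 20 s: the long-necked bottle lies in both cradle notches, neck uphill with its base against the foot plate, and was released before I swung the keeper bar across the neck to its stop; the squat bottle has not moved, the arm went nowhere near the glasses (the image check on them was inconclusive), and the verdict was not shown.

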